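Load inspected chip boxes into the sloped output tray

TASK

Gather the four inspected chip boxes into the sloped tray, each in the lane of its lid's colour: in each lane the long box goes lowest, slid down until it rests against the back stop, and the short box lies behind it, slid down until it touches the long one. All four lie flat on the lane floor, long boxes lengthwise. Leave the two boxes with a red cross where they are; they are rejects.

Things in the scene. Friction and masses are not known exactly. Their poses are not given: they have to be found in the camera images.
- long_blue: loose chip box, 64 x 36 x 26 mm (its x, y, z), black lower half and blue lid; on the lid a white square label with a small dark chip, no red cross. About 60 g. Origin: centre of the underside; z up, x along the 64 mm side. Any heading at the start, lying flat on the table.
- short_blue: loose chip box, 40 x 36 x 26 mm (its x, y, z), black lower half and blue lid; on the lid a white square label with a small dark chip, no red cross. About 40 g. Origin: centre of the underside; z up, x along the 40 mm side. Any heading at the start, lying flat on the table.
- long_yellow: loose chip box, 64 x 36 x 26 mm (its x, y, z), black lower half and yellow lid; on the lid a white square label with a small dark chip, no red cross. About 60 g. Origin: centre of the underside; z up, x along the 64 mm side. Any heading at the start, lying flat on the table.
- short_yellow: loose chip box, 40 x 36 x 26 mm (its x, y, z), black lower half and yellow lid; on the lid a white square label with a small dark chip, no red cross. About 40 g. Origin: centre of the underside; z up, x along the 40 mm side. Any heading at the start, lying flat on the table.
- crossed_blue: loose chip box, 64 x 36 x 26 mm (its x, y, z), black lower half and blue lid; on the lid a large red diagonal cross: a rejected box, not to be moved. Origin: centre of the underside; z up, x along the 64 mm side. Any heading at the start, lying flat on the table.
- crossed_yellow: loose chip box, 40 x 36 x 26 mm (its x, y, z), black lower half and yellow lid; on the lid a large red diagonal cross: a rejected box, not to be moved. Origin: centre of the underside; z up, x along the 40 mm side. Any heading at the start, lying flat on the table.
- tray: fixed grey and white sloped tray, 200 x 205 mm (x, y), with two lanes, middles 100 mm apart, which is left varies; nothing stands up between or beside them. Origin: centre of its underside on the table; x points downhill as the lanes' x, 85 mm to the stops. A box does not slide by itself on the slope: slide or push it down (about 1 N).
- lane_blue: blue fixed chute on the tray, sloping 12 degrees: floor 52 mm wide, 170 mm long down the slope, side walls 6 mm above the floor and 4 mm thick, open at the high end; a black back stop 18 mm high, square to the floor, closes the LOW end. Origin: on the floor, mid-width, at the stop's foot. z up, x level, pointing downhill and out past the stop (floor at x = -d is at z = +0.213 d), y across.
- lane_yellow: yellow fixed chute on the tray, sloping 12 degrees: floor 52 mm wide, 170 mm long down the slope, side walls 6 mm above the floor and 4 mm thick, open at the high end; a black back stop 18 mm high, square to the floor, closes the LOW end. Origin: on the floor, mid-width, at the stop's foot. z up, x level, pointing downhill and out past the stop (floor at x = -d is at z = +0.213 d), y across.
Things that resemble listed ones, but are neither listed nor needed, are in the scene too. What is shaped like the long_blue but green is not meant.

How it is judged:
By the outcome, as a careful person would: the job done as asked, in the order asked, and still so for the second after the job is handed in, with the robot touching nothing.
It also fails if it takes over 99 s, if anything falls off the work surface, if the arm or the gripper's body presses on something with over 40 N, if the wrist force passes 120 N, or if a joint passes its speed limit or range.

ROBOT

A 6-joint arm with a two-finger parallel gripper is mounted at the origin on the work surface. World frame = base frame: x ahead of the robot, y to its left, z up, the work surface at z = 0. Lengths are in m, angles in degrees, forces in N, time in s.
With the tool pointing down it reaches from about 0.3 to 0.85 m from the base axis. Payload 4.2 kg.
Tool frame: the origin (TCP) lies at the very end of the fingers, on their centre line; the grasp point (between the pads) lies 19 mm behind it; z points along the fingers, y is the line along which they close (so a half turn about z gives the same grasp; the last joint's range is limited). The gripper opens to 91 mm and grips with 3 to 60 N. Pads are 32 mm wide; open, the fingers measure 118 mm over their backs; the gripper's body (76 mm by 178 mm) begins 60 mm behind the grasp point.
Start: joints at [-77.865, 18.312, 89.639, -0, 72.044, -1.146], TCP at [0.132, -0.56, 0.214] pointing down, gripper open.
Joint ranges: [-177.97, 177.97], [-48.28, 115.42], [12.27, 149.76], [-77.06, 257.06], [2.81, 150.46], [-146.56, 146.56]. Speed limits (degrees/s): [147.25, 147.25, 180, 180, 180, 180].

INTERFACE

Orientations are given as [roll, pitch, yaw] about the fixed x, y, z axes, in that order (R = Rz(yaw) Ry(pitch) Rx(roll)).
In Python, from workcell import get_state, snapshot, finish_job gives the robot as it stands.
- The arm moves only by the tool move_arm, never from a script. Its argument "steps" is a list of rows, each a list of 7 numbers: the opening, from 0 (shut) to 1 (fully open), then the shift along the tool's x, y, z in units of 30 mm (1.0 is 30 mm), then the turn, a rotation vector about the tool's x, y, z in units of 5 degrees (1.0 is 5 degrees). A call has exactly 5 rows; each row is the pose to reach, as a shift and turn from the pose commanded when the call began, along the tool's axes at that moment; what a row does not reach only later rows make up. A row lasts 1/10 s, in which the tool goes at most 50 mm and 8.59 degrees, less where a joint would pass 70% of its speed; a pose out of reach is approached as far as the arm can. A call with a gripper value outside its range is refused whole. The fingers move at their own pace and stop on an object; "force" is the grip in N (left out, the last holds). Time passes only in rows, so rows that repeat a pose let the fingers close, or fill a call up. It gives the time, the measured TCP pose, the force, the opening and the grip force at its end, in the units of the state.
- get_state(): the state, without advancing time (a new reading comes with each control period).
- snapshot(name): name is "side" or "top" or "wrist"; returns a dict with "img" (400x640x3 uint8, red, green, blue), "depth" (400x640 float32, m along the optical axis (not along the pixel's ray), 0 where there is no reading), "vfov" (degrees; the focal length in pixels is half the picture's height over the tangent of half this angle, whatever the lens; pixels are square), "cx", "cy" (the principal point, pixels), "distortion" ([k1, k2, p1, p2, k3] as OpenCV has them; the pictures are not rectified), "world_to_cam" (4x4, takes a point from world to camera coordinates). Camera axes: x right, y down, z forward; pixel columns grow to the right and rows downward; lengths in m; the calibration is good to about 2 mm. A picture is of the moment at which its call begins.
- finish_job(): hands the job in; it is judged then, once.
The state is a dict: "t": time; "qpos": joint angles; "dq": joint speeds; "tau": joint torques, N m; "position": TCP position; "orientation": TCP orientation; "ft_force": force on the tool from outside, world axes, zero at the start; "ft_torque": the same for the moment, N m; "finger_gap": opening from 0.0 (shut) to 1.0 (fully open); "finger_force": force on a finger pad.
Only numpy, scipy, OpenCV 4.12 (cv2) and the standard library are available. Lean on these libraries where they do the work, as an engineer would, in place of code of your own. Each camera call takes 0.05 s, during which the arm holds its last target. There are 200 camera calls.

## Working session

There is one attempt and no reset: what is moved stays moved. The work goes in short steps, Python scripts to look and compute and a tool call to move; the robot and the scene stay as the last step left them, time stands still between calls to the robot, and variables do not carry over. Pictures are saved under pics/ and viewed, at most 14 in all, crops included, and the job is handed in when it is done.

Besides the shell and the picture viewer there is one more tool, called after "Call:" as name(argument=value, ...) on one line, values as JSON. move_arm: Moves the arm, as the interface text tells. Its arguments: {"type":"object","properties":{"steps":{"type":"array","items":{"type":"array","items":{"type":"number"}}},"force":{"type":"number"}},"required":["steps"]}

```bash
mkdir -p pics; ls
cat > h.py <<'E'
import numpy as np, cv2
from workcell import get_state, snapshot
from scipy.spatial.transform import Rotation as R
def K(s):
    f=s["img"].shape[0]/2/np.tan(np.radians(s["vfov"]/2)); return np.array([[f,0,s["cx"]],[0,f,s["cy"]],[0,0,1.]])
def rays(s,uv):
    p=cv2.undistortPoints(np.array(uv,float).reshape(-1,1,2),K(s),np.array(s["distortion"],float)).reshape(-1,2)
    return np.c_[p,np.ones(len(p))]
def onz(s,uv,z):
    T=np.linalg.inv(s["world_to_cam"]); d=rays(s,uv)@T[:3,:3].T; o=T[:3,3]
    return o+d*((z-o[2])/d[:,2])[:,None]
def bydepth(s,uv):
    T=np.linalg.inv(s["world_to_cam"]); uv=np.array(uv); r=rays(s,uv); z=s["depth"][uv[:,1].astype(int),uv[:,0].astype(int)]
    return (r*z[:,None])@T[:3,:3].T+T[:3,3]
def save(s,n): cv2.imwrite("pics/"+n+".png",s["img"][:,:,::-1])
E
python3 - <<'E'
from h import *
import pickle
for n in("top","side"):
    s=snapshot(n); save(s,n+"0"); pickle.dump(s,open(n+"0.pkl","wb")); print(n,s["vfov"],s["distortion"],np.linalg.inv(s["world_to_cam"])[:3].round(3).tolist())
st=get_state(); print({k:np.round(v,3) for k,v in st.items()})
E
```

```text
pics
top 44.502643023326975 [0.0484948 0.        0.        0.        0.       ] [[0.02, -0.999, 0.033, 0.471], [-1.0, -0.02, 0.016, -0.087], [-0.016, -0.034, -0.999, 1.188]]
side 51.86567077382311 [-0.05817233  0.          0.          0.          0.        ] [[-0.708, -0.392, 0.588, -0.203], [-0.707, 0.402, -0.582, 0.637], [-0.008, -0.827, -0.562, 0.714]]
{'t': np.float64(0.1), 'qpos': array([-7.7866e+01,  1.8348e+01,  8.9699e+01, -1.0000e-03,  7.2042e+01,
       -1.1450e+00]), 'dq': array([-0.05 , -0.12 , -0.15 ,  0.028, -0.077,  0.029]), 'tau': array([ -0.   , -41.333, -23.251,   0.073,   0.042,  -0.   ]), 'position': array([ 0.132, -0.559,  0.213]), 'orientation': array([-1.79911e+02, -1.00000e-03,  1.32790e+01]), 'ft_force': array([-0.484,  0.231, -0.152]), 'ft_torque': array([-0.011, -0.034,  0.074]), 'finger_force': np.float64(0.0), 'finger_gap': np.float64(1.0)}
```

View pics/top0.png

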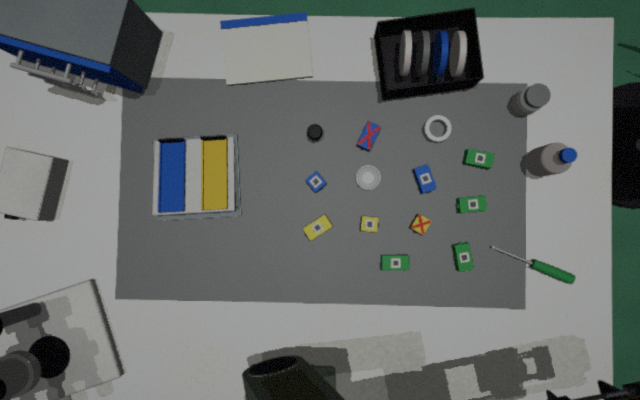

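View pics/side0.png

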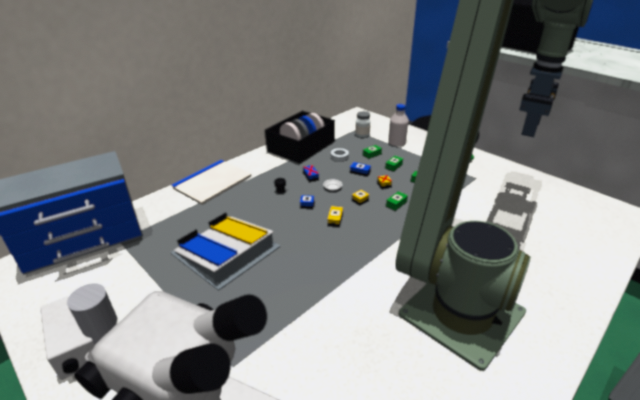

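The top view shows these candidates:
- Blue: long at (425,179), short at (316,182), and a red-crossed reject at (368,136).
- Yellow: long at (318,228), short at (370,224), and a red-crossed reject at (421,224).
- Green boxes at (479,158), (471,204), (463,257) and (395,262) are decoys. The black cap, ring and disc are not needed.
- The tray is at (196,176), with blue on the left and black stops at the top of the picture, so downhill is about +x.

Next I measure them and check one close crop.

Run:
```python
from h import *
import pickle
s=pickle.load(open("top0.pkl","rb")); im=s["img"]
cv2.imwrite("pics/crop0.png",cv2.resize(im[110:280,290:500,::-1],None,fx=3.5,fy=3.5,interpolation=cv2.INTER_CUBIC)); 
hsv=cv2.cvtColor(im,cv2.COLOR_RGB2HSV)
for nm,lo,hi in(("blue",(100,120,60),(125,255,255)),("yellow",(15,120,90),(35,255,255))):
    m=cv2.inRange(hsv,lo,hi)
    for c in cv2.findContours(m,cv2.RETR_EXTERNAL,cv2.CHAIN_APPROX_NONE)[0]:
        a=cv2.contourArea(c)
        if a<60: continue
        x,y=c.reshape(-1,2).mean(0)
        if not(140<x<500 and 100<y<280): continue
        z=0.026
        if x<250: # tray lane: corners via depth
            b=cv2.boxPoints(cv2.minAreaRect(c)); ctr=b.mean(0); q=ctr+(b-ctr)*.85
            print(nm,"lane px",b.round(1).tolist(), "pts",bydepth(s,q).round(4).tolist()); continue
        # metric contour
        P=onz(s,c.reshape(-1,2),z)[:,:2]
        (cx,cy),(w,h),ang=cv2.minAreaRect((P*1000).astype(np.float32))
        if w<h: w,h,ang=h,w,ang+90
        print(nm,"px",round(x),round(y),"xy",round(cx,1),round(cy,1),"size",round(w,1),round(h,1),"yaw of long",round(ang,1),"depth z",bydepth(s,[(int(x),int(y))])[0,2].round(4))
```

```text
blue px 315 182 xy 543.0 -47.5 size 39.1 34.8 yaw of long 40.9 depth z 0.0264
blue px 425 178 xy 555.7 -305.8 size 63.0 35.9 yaw of long 20.6 depth z 0.0301
blue lane px [[158.0, 141.0], [184.0, 141.0], [184.0, 211.0], [158.0, 211.0]] pts [[0.62, 0.3244, 0.0286], [0.6225, 0.2752, 0.0182], [0.4793, 0.2588, 0.0584], [0.4784, 0.3127, 0.0497]]
yellow px 369 224 xy 445.7 -176.1 size 38.8 33.7 yaw of long 85.5 depth z 0.0274
yellow px 317 227 xy 434.9 -53.5 size 63.1 33.6 yaw of long 124.0 depth z 0.027
yellow lane px [[201.0, 139.0], [226.0, 139.0], [226.0, 209.0], [201.0, 209.0]] pts [[0.6274, 0.2236, 0.0249], [0.6293, 0.1743, 0.0187], [0.4859, 0.1631, 0.0527], [0.4849, 0.2115, 0.0563]]
```

View pics/crop0.png

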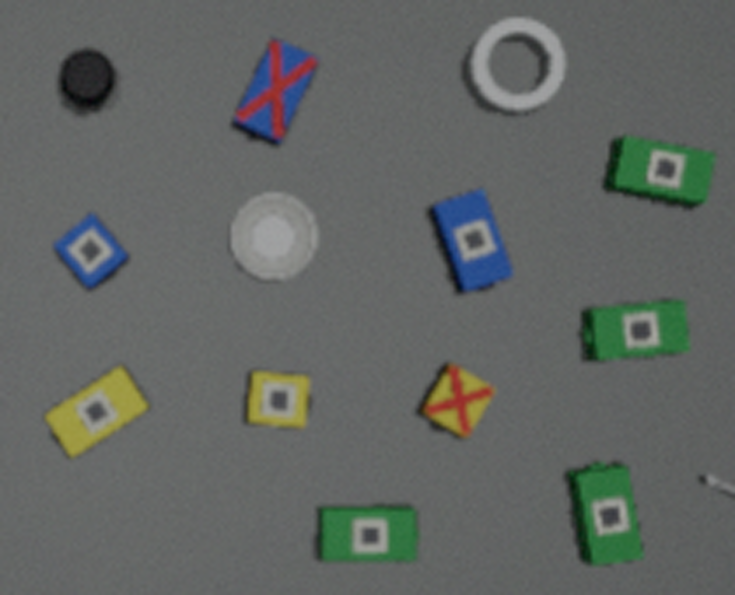

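The crop confirms it: the long blue at full-image (425,179), short blue (316,182), long yellow (318,228) and short yellow (370,224) carry labels and no cross. The two crossed boxes and the greens are excluded. Sizes match, so next I measure the tray.

```bash
cat >> h.py <<'E'
S12=np.tan(np.radians(12))
def go(pos,tilt,yaw):
    """shift and turn (tool units) from the present pose to TCP pos with tool z down, leaning by tilt about world y before yaw"""
    st=get_state(); R0=R.from_euler("xyz",st["orientation"],degrees=True)
    Rt=R.from_euler("z",yaw,degrees=True)*R.from_euler("y",tilt,degrees=True)*R.from_euler("x",180,degrees=True)
    d=R0.inv().apply(np.array(pos)-st["position"])/.03; w=np.degrees((R0.inv()*Rt).as_rotvec())/5
    print("shift",d.round(2),"turn",w.round(2),"rows",round(np.linalg.norm(d)*30/50,1),round(np.linalg.norm(w)*5/8.59,1),"z",st["position"].round(4),"F",np.round(st["ft_force"],1))
E
python3 - <<'E'
from h import *
import pickle
s=pickle.load(open("top0.pkl","rb")); im=s["img"]
hsv=cv2.cvtColor(im,cv2.COLOR_RGB2HSV); T=np.linalg.inv(s["world_to_cam"])
for nm,lo,hi in(("blue",(100,120,60),(125,255,255)),("yellow",(15,120,90),(35,255,255))):
    m=cv2.inRange(hsv,lo,hi); m[:,250:]=0;m[:120]=0;m[230:]=0;m[:,:140]=0
    c=max(cv2.findContours(m,cv2.RETR_EXTERNAL,cv2.CHAIN_APPROX_NONE)[0],key=cv2.contourArea).reshape(-1,2)
    e=cv2.erode(m,np.ones((7,7))); v,u=np.nonzero(e); P=bydepth(s,np.c_[u,v])
    A=np.c_[P[:,:2],np.ones(len(P))]; co=np.linalg.lstsq(A,P[:,2],rcond=None)[0]; r=P[:,2]-A@co
    print(nm,"plane",co.round(4),"slope deg",np.degrees(np.arctan(np.hypot(*co[:2]))).round(2),"dir",np.degrees(np.arctan2(-co[1],-co[0])).round(1),"res",r.std().round(4))
    th=np.radians(5); # fit with known slope
    g=-S12*np.array([np.cos(th),np.sin(th)]); z0=np.median(P[:,2]-P[:,:2]@g)
    d=rays(s,c)@T[:3,:3].T; o=T[:3,3]
    t=(o[:2]@g+z0-o[2])/(d[:,2]-d[:,:2]@g); Q=o+d*t[:,None]
    (cx,cy),(w,h),a=cv2.minAreaRect((Q[:,:2]*1000).astype(np.float32)); print("rect",cx,cy,w,h,a,"z at centre",np.array([cx,cy])/1000@g+z0)
    # side edges fit
    ctr=Q[:,:2].mean(0); 
    L=(Q[:,:2]-ctr)@np.array([[np.cos(th),-np.sin(th)],[np.sin(th),np.cos(th)]])
    for sg in(1,-1):
        k=(abs(L[:,0])<.06)&(L[:,1]*sg>.015); p=np.polyfit(L[k,0],L[k,1],1); print(" edge y",p[1].round(4),"yaw",5+np.degrees(p[0]).round(2))
        k=(abs(L[:,1])<.018)&(L[:,0]*sg>.05); p=np.polyfit(L[k,1],L[k,0],1); print(" end x",p[1].round(4),"yaw",5-np.degrees(p[0]).round(2))
    print(" ctr",ctr.round(4))
E
```

```text
blue plane [-0.1141 -2.0329  0.6943] slope deg 63.84 dir 86.8 res 0.0322
rect 549.9556884765625 292.3419189453125 168.2373504638672 60.15461349487305 4.375600337982178 z at centre 0.036216178246826505
 edge y 0.0286 yaw 4.51
 end x 0.0817 yaw 7.04
 edge y -0.029 yaw 4.41
 end x -0.0827 yaw 4.79
 ctr [0.5495 0.2924]
yellow plane [-0.1165 -2.4592  0.5762] slope deg 67.89 dir 87.3 res 0.0413
rect 556.9677734375 193.65292358398438 167.44815063476562 59.24039077758789 4.122294902801514 z at centre 0.03650306420915089
 edge y 0.0285 yaw 4.35
 end x 0.082 yaw 6.34
 edge y -0.0286 yaw 4.12
 end x -0.0818 yaw 6.23
 ctr [0.5564 0.1926]
```

Run:
```python
from h import *
import pickle
s=pickle.load(open("top0.pkl","rb")); th=np.radians(4.3)
g=-S12*np.array([np.cos(th),np.sin(th)])
for nm,c in(("b",(.5495,.2924)),("y",(.5564,.1926))):
    # pixels of points on the mid-lane strip
    out=[]
    for d in np.linspace(-.06,.06,25):
        for e in(-.012,0,.012):
            p=np.array([c[0]+d*np.cos(th)-e*np.sin(th),c[1]+d*np.sin(th)+e*np.cos(th),.0365-S12*d,1]); q=s["world_to_cam"]@p
            uv=cv2.projectPoints(q[None,:3],np.zeros(3),np.zeros(3),K(s),np.array(s["distortion"]))[0].ravel().round()
            P=bydepth(s,[uv])[0]
            if P[2]<.1: out.append(P)
    out=np.array(out); A=np.c_[(out[:,:2]-c),np.ones(len(out))]; co=np.linalg.lstsq(A,out[:,2],rcond=None)[0]
    print(nm,len(out),co.round(4),"z med w/ known slope",np.median(out[:,2]-(out[:,:2]-c)@g).round(4))
go([.5557,-.3058,.12],0,20.6)
```

```text
b 75 [-0.2142  0.0042  0.0362] z med w/ known slope 0.0363
y 75 [-0.2    -0.0619  0.0365] z med w/ known slope 0.0366
shift [15.69 -4.97  3.12] turn [-0.02 -0.   -1.46] rows 10.0 0.9 z [ 0.132  -0.5592  0.2132] F [-0.5  0.2 -0.2]
```

Call:
move_arm(steps=[[0.8,1.57,-0.5,0,0,0,-0.3],[0.8,3.14,-1,0,0,0,-0.6],[0.8,4.71,-1.5,0,0,0,-0.9],[0.8,6.28,-2,0,0,0,-1.2],[0.8,7.85,-2.5,0,0,0,-1.46]], force=25)

```text
t: 0.6
position: [0.3453, -0.4312, 0.2136]
orientation: [-180.0, 0.0, 20.6]
ft_force: [0.1, -0.7, -0.4]
finger_gap: 0.8
finger_force: 0.0
```

```bash
python3 -c "
from h import *
go([.5557,-.3058,.10],0,20.6)"
```

```text
shift [ 8.04 -1.44  3.79] turn [-0.01  0.    0.  ] rows 5.4 0.0 z [ 0.3453 -0.4312  0.2136] F [ 0.1 -0.7 -0.4]
```

Call:
move_arm(steps=[[0.8,1.6,-0.3,0.3,0,0,0],[0.8,3.2,-0.6,0.6,0,0,0],[0.8,4.8,-0.9,1,0,0,0],[0.8,6.4,-1.2,1.4,0,0,0],[0.8,8.0,-1.44,1.7,0,0,0]])

```text
t: 1.1
position: [0.5545, -0.3061, 0.1618]
orientation: [-179.9, 0.1, 20.6]
ft_force: [-0.1, -1.0, 1.0]
finger_gap: 0.798
finger_force: 0.0
```

Run:
```python
from h import *
s=snapshot("wrist"); save(s,"w1"); hsv=cv2.cvtColor(s["img"],cv2.COLOR_RGB2HSV)
m=cv2.inRange(hsv,(100,120,50),(125,255,255))
for c in cv2.findContours(m,cv2.RETR_EXTERNAL,cv2.CHAIN_APPROX_NONE)[0]:
    if cv2.contourArea(c)<300: continue
    P=onz(s,c.reshape(-1,2),.026)[:,:2]; print(cv2.minAreaRect((P*1000).astype(np.float32)))
go([.5557,-.3058,.01],0,20.6)
```

```text
((559.9560546875, -301.33721923828125), (65.63539123535156, 34.90300750732422), 21.406936645507812)
((548.5855102539062, -47.6125373840332), (42.92292785644531, 43.26234436035156), 40.374977111816406)
((651.1445922851562, -179.3296661376953), (14.379045486450195, 46.3118782043457), 65.8731918334961)
shift [-0.23  0.08  5.  ] turn [-0.04 -0.05  0.04] rows 3.0 0.0 z [ 0.5609 -0.3017  0.1599] F [ 5.8  2.5 -0.1]
```

View pics/w1.png

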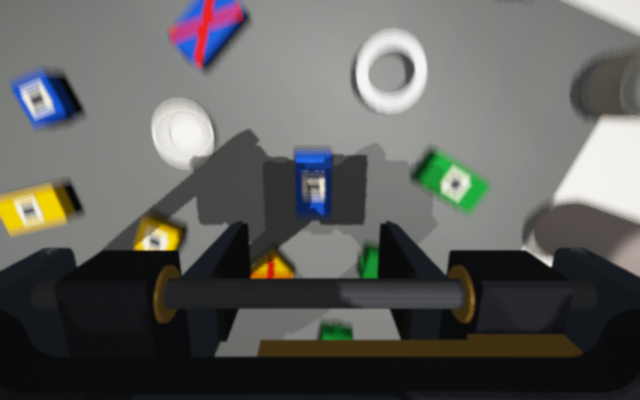

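Call:
move_arm(steps=[[0.8,0,0,0.7,0,0,0],[0.8,0,0,1.4,0,0,0],[0.8,0,0,2,0,0,0],[0.8,0,0,2,0,0,0],[0.8,0,0,2,0,0,0]])

```text
t: 1.65
position: [0.5534, -0.3079, 0.1029]
orientation: [-180.0, 0.0, 20.6]
ft_force: [0.7, -0.0, 0.9]
finger_gap: 0.801
finger_force: 0.0
```

Run:
```python
from h import *
go([.5557,-.3058,.01],0,20.6)
s=snapshot("wrist"); save(s,"w2"); hsv=cv2.cvtColor(s["img"],cv2.COLOR_RGB2HSV)
m=cv2.inRange(hsv,(100,120,50),(125,255,255))
for c in cv2.findContours(m,cv2.RETR_EXTERNAL,cv2.CHAIN_APPROX_NONE)[0]:
    if cv2.contourArea(c)<300: continue
    P=onz(s,c.reshape(-1,2),.026)[:,:2]; print(cv2.minAreaRect((P*1000).astype(np.float32)))
```

```text
shift [ 0.1  -0.04  3.1 ] turn [-0.    0.   -0.01] rows 1.9 0.0 z [ 0.5534 -0.3079  0.1029] F [ 0.7 -0.   0.9]
((556.4954833984375, -304.14923095703125), (64.51707458496094, 35.48790740966797), 20.508882522583008)
((549.6356201171875, -72.30552673339844), (30.92469596862793, 14.791725158691406), 5.633210182189941)
((633.8832397460938, -156.21241760253906), (23.77756690979004, 19.138280868530273), 3.2318239212036133)
((647.96337890625, -180.5701141357422), (17.128429412841797, 57.97785568237305), 65.96857452392578)
```

Call:
move_arm(steps=[[0.8,0.13,-0.06,1.0,0,0,0],[0.8,0.13,-0.06,2.0,0,0,0],[0.8,0.13,-0.06,2.8,0,0,0],[0.8,0.13,-0.06,3.08,0,0,0],[0.2,0.13,-0.06,3.08,0,0,0]])

```text
t: 2.2
position: [0.5565, -0.3048, 0.0105]
orientation: [-180.0, 0.0, 20.6]
ft_force: [0.2, 0.9, -0.5]
finger_gap: 0.74
finger_force: 0.0
```

Call:
move_arm(steps=[[0.2,0,0,0,0,0,0],[0.2,0,0,0,0,0,0],[0.2,0,0,0,0,0,0],[0.2,0,0,0,0,0,0],[0.2,0,0,0,0,0,0]])

```text
t: 2.7
position: [0.5571, -0.305, 0.0115]
orientation: [179.9, -0.1, 20.6]
ft_force: [-0.6, -0.0, 3.8]
finger_gap: 0.393
finger_force: 25.0
```

```bash
python3 -c "
from h import *
go([.5557,-.3058,.15],0,20.6)"
```

```text
shift [-0.05  0.02 -4.62] turn [ 0.02 -0.01 -0.  ] rows 2.8 0.0 z [ 0.5571 -0.305   0.0115] F [-0.6 -0.   3.8]
```

```bash
cat >> h.py <<'E'
YAW=4.3; FOOT={"b":np.array([.6318,.2986,.0188]),"y":np.array([.6386,.1988,.0190])}
def lane(k,d,h):
    t=np.radians(YAW); a=np.radians(12); u=np.array([np.cos(t),np.sin(t),0]); z=np.array([0,0,1])
    return FOOT[k]-d*(np.cos(a)*u-np.sin(a)*z)+h*(np.sin(a)*u+np.cos(a)*z)
def golane(k,d,h,flip=0): go(lane(k,d,h),-12 if flip else 12,YAW+(180 if flip else 0))
E
python3 -c "
from h import *
golane('b',.055,.05); print(lane('b',.055,.05))"
```

```text
shift [  8.02 -18.36  -2.27] turn [ 0.35 -2.4   3.24] rows 12.1 2.4 z [ 0.5571 -0.305   0.0115] F [-0.6 -0.   3.8]
[0.58851964 0.29534573 0.07914252]
```

Call:
move_arm(steps=[[0.2,0,0,-1,0,0,0],[0.2,0,0,-2,0,0,0],[0.2,0,0.5,-3.3,0,0,0],[0.2,0,-0.5,-3.6,0,0,0],[0.2,0,-1.6,-3.8,0,0,0]])

```text
t: 3.2
position: [0.5405, -0.2605, 0.1261]
orientation: [179.9, -0.1, 20.5]
ft_force: [0.1, 1.2, -1.4]
finger_gap: 0.393
finger_force: 25.0
```

```bash
python3 -c "
from h import *
golane('b',.055,.05)"
```

```text
shift [  7.98 -16.8    1.54] turn [ 0.36 -2.42  3.22] rows 11.2 2.4 z [ 0.5405 -0.2605  0.1261] F [ 0.1  1.2 -1.4]
```

Call:
move_arm(steps=[[0.2,0.7,-1.4,0,0,0,0],[0.2,1.4,-2.8,0,0,0,0],[0.2,2.1,-4.2,0,0,0,0],[0.2,2.8,-5.6,0,0,0,0],[0.2,3.5,-7,0,0,0,0]])

```text
t: 3.7
position: [0.5639, -0.0244, 0.1246]
orientation: [180.0, 0.0, 20.6]
ft_force: [1.5, -0.1, -0.9]
finger_gap: 0.39
finger_force: 25.0
```

Call:
move_arm(steps=[[0.2,0.7,-1.4,0,0,0,0],[0.2,1.4,-2.8,0,0,0,0],[0.2,2.1,-4.2,0,0,0,0],[0.2,2.8,-5.6,0,0,0,0],[0.2,3.5,-7,0,0,0,0]])

```text
t: 4.2
position: [0.5883, 0.2092, 0.1244]
orientation: [180.0, 0.0, 20.6]
ft_force: [0.8, -0.7, -0.8]
finger_gap: 0.395
finger_force: 25.0
```

```bash
python3 -c "
from h import *
golane('b',.055,.05)"
```

```text
shift [ 1.02 -2.69  1.51] turn [ 0.34 -2.38  3.25] rows 1.9 2.4 z [0.5883 0.2092 0.1244] F [ 0.8 -0.7 -0.8]
```

Call:
move_arm(steps=[[0.2,0.35,-0.9,0,0.1,-0.8,1.1],[0.2,0.7,-1.8,0.2,0.2,-1.6,2.2],[0.2,1.02,-2.65,0.7,0.34,-2.38,3.25],[0.2,1.02,-2.65,1.3,0.34,-2.38,3.25],[0.2,1.02,-2.65,1.3,0.34,-2.38,3.25]])

```text
t: 4.7
position: [0.5877, 0.2923, 0.082]
orientation: [179.8, 12.3, 4.3]
ft_force: [-0.0, -0.3, -1.4]
finger_gap: 0.395
finger_force: 25.0
```

Call:
move_arm(steps=[[0.2,0,0,0,0,0,0],[0.2,0,0,0,0,0,0],[0.2,0,0,0,0,0,0],[0.2,0,0,0,0,0,0],[0.2,0,0,0,0,0,0]])

```text
t: 5.2
position: [0.5895, 0.2923, 0.0863]
orientation: [-180.0, 11.9, 4.3]
ft_force: [-0.1, -0.6, -0.7]
finger_gap: 0.391
finger_force: 25.0
```

Run:
```python
from h import *
golane('b',.05,.012)
s=snapshot("wrist"); save(s,"w3")
s=snapshot("top"); cv2.imwrite("pics/t3.png",cv2.resize(s["img"][110:240,130:270,::-1],None,fx=4,fy=4))
```

```text
shift [ 0.19 -0.1   1.5 ] turn [-0.   -0.02 -0.01] rows 0.9 0.0 z [0.5895 0.2923 0.0863] F [-0.1 -0.6 -0.7]
```

View pics/w3.png

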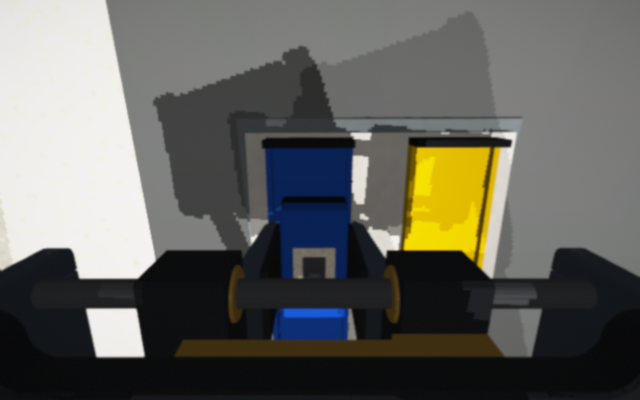

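The wrist view shows the blue box centred over the blue lane, with its front at (315,200) and the stop at about (309,143). I lower it.

Call:
move_arm(steps=[[0.2,0.1,-0.1,0.5,0,0,0],[0.2,0.19,-0.1,1.0,0,0,0],[0.2,0.19,-0.1,1.3,0,0,0],[0.2,0.19,-0.1,1.4,0,0,0],[0.2,0.19,-0.1,1.4,0,0,0]])

```text
t: 5.8
position: [0.5854, 0.295, 0.0422]
orientation: [179.9, 12.1, 4.3]
ft_force: [0.8, 0.1, -0.5]
finger_gap: 0.392
finger_force: 25.0
```

Call:
move_arm(steps=[[0.2,0,0,0.04,0,0,0],[0.2,0,0,0.08,0,0,0],[0.2,0,0,0.1,0,0,0],[0.2,0,0,0.1,0,0,0],[0.2,0,0,0.1,0,0,0]])

```text
t: 6.3
position: [0.5855, 0.2952, 0.0405]
orientation: [180.0, 12.0, 4.3]
ft_force: [-0.1, 0.2, -1.1]
finger_gap: 0.394
finger_force: 25.0
```

```bash
python3 -c "
from h import *
golane('b',.032,.0115)"
```

```text
shift [0.6 0.  0. ] turn [-0.   -0.01 -0.01] rows 0.4 0.0 z [0.5855 0.2952 0.0405] F [-0.1  0.2 -1.1]
```

Call:
move_arm(steps=[[0.2,0,0,0.02,0,0,0],[0.2,0,0,0.04,0,0,0],[0.2,0,0,0.05,0,0,0],[0.2,0,0,0.05,0,0,0],[0.2,0,0,0.05,0,0,0]])

```text
t: 6.8
position: [0.5851, 0.2951, 0.039]
orientation: [180.0, 12.0, 4.3]
ft_force: [-0.4, -0.5, 1.8]
finger_gap: 0.395
finger_force: 25.0
```

Call:
move_arm(steps=[[0.2,0,0,0.02,0,0,0],[0.2,0,0,0.04,0,0,0],[0.2,0,0,0.05,0,0,0],[0.2,0,0,0.05,0,0,0],[0.2,0,0,0.05,0,0,0]])

```text
t: 7.3
position: [0.5851, 0.2951, 0.039]
orientation: [-180.0, 11.9, 4.3]
ft_force: [0.0, -1.0, 7.9]
finger_gap: 0.394
finger_force: 25.0
```

Call:
move_arm(steps=[[0.2,0.0,0,-0.03,0,0,0],[0.2,0.15,0,-0.03,0,0,0],[0.2,0.3,0,-0.03,0,0,0],[0.2,0.4,0,-0.03,0,0,0],[0.2,0.45,0,-0.03,0,0,0]])

```text
t: 7.8
position: [0.5976, 0.2965, 0.0363]
orientation: [-180.0, 12.1, 4.3]
ft_force: [-2.9, 0.9, 7.6]
finger_gap: 0.39
finger_force: 25.0
```

Call:
move_arm(steps=[[0.2,0.03,0,0,0,0,0],[0.2,0.06,0,0,0,0,0],[0.2,0.09,0,0,0,0,0],[0.2,0.12,0,0,0,0,0],[0.2,0.12,0,0,0,0,0]])

```text
t: 8.3
position: [0.6011, 0.2968, 0.0356]
orientation: [-180.0, 12.0, 4.3]
ft_force: [-2.3, -0.0, 6.5]
finger_gap: 0.392
finger_force: 25.0
```

```bash
python3 -c "
from h import *
golane('b',.032,.0105)"
```

```text
shift [ 0.05  0.02 -0.02] turn [-0.01  0.01 -0.01] rows 0.0 0.0 z [0.6011 0.2968 0.0356] F [-2.3 -0.   6.5]
```

Friction is about 2.5 N so far. I keep sliding until the stop reacts.

Call:
move_arm(steps=[[0.2,0.02,0,0,0,0,0],[0.2,0.04,0,0,0,0,0],[0.2,0.06,0,0,0,0,0],[0.2,0.08,0,0,0,0,0],[0.2,0.08,0,0,0,0,0]])

```text
t: 8.8
position: [0.6028, 0.2969, 0.0352]
orientation: [-180.0, 12.1, 4.3]
ft_force: [-4.3, 0.7, 7.3]
finger_gap: 0.39
finger_force: 25.0
```

Call:
move_arm(steps=[[0.2,0.02,0,0,0,0,0],[0.2,0.04,0,0,0,0,0],[0.2,0.06,0,0,0,0,0],[0.2,0.06,0,0,0,0,0],[0.2,0.06,0,0,0,0,0]])

```text
t: 9.3
position: [0.6029, 0.2969, 0.0353]
orientation: [-180.0, 12.3, 4.3]
ft_force: [-6.8, -0.0, 10.6]
finger_gap: 0.395
finger_force: 25.0
```

Call:
move_arm(steps=[[0.62,0,0,0,0,0,0],[0.62,0,0,0,0,0,0],[0.62,0,0,0,0,0,0],[0.62,0,0,0,0,0,0],[0.62,0,0,-0.3,0,0,0]])

```text
t: 9.8
position: [0.6067, 0.2963, 0.0414]
orientation: [179.9, 12.2, 4.3]
ft_force: [-0.0, -0.5, -0.1]
finger_gap: 0.622
finger_force: 0.0
```

Call:
move_arm(steps=[[0.62,0,0,-1,0,0,0],[0.62,0,0,-2,0,0,0],[0.62,0,0,-3,0,0,0],[0.62,-0.5,0.5,-3,0,1.2,-1.5],[0.62,-1,1.5,-3,0,2.4,-3]])

```text
t: 10.3
position: [0.6025, 0.253, 0.1383]
orientation: [-178.5, 0.5, 18.0]
ft_force: [1.0, -1.7, 0.9]
finger_gap: 0.618
finger_force: 0.0
```

Run:
```python
from h import *
go([.543,-.0475,.115],0,40.9)
s=snapshot("wrist"); save(s,"w4")
```

```text
shift [-4.97  8.93  0.58] turn [-0.33  0.04 -4.58] rows 6.1 2.7 z [0.6025 0.253  0.1383] F [ 1.  -1.7  0.9]
```

View pics/w4.png

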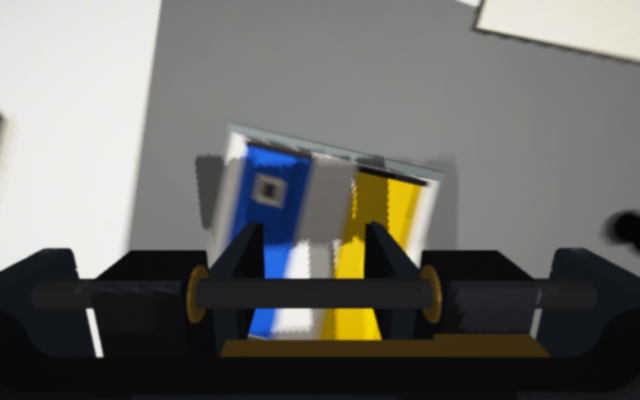

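The long blue lies against the blue stop, with its label at about (269,189). Next is the short blue.

Call:
move_arm(steps=[[0.75,-0.75,1.4,0.05,-0.1,0,-1],[0.75,-1.5,2.8,0.1,-0.2,0,-2],[0.75,-2.25,4.2,0.15,-0.33,0,-3],[0.75,-3,5.6,0.2,-0.33,0,-4],[0.75,-3.75,7,0.25,-0.33,0,-4.58]])

```text
t: 10.85
position: [0.5561, 0.0155, 0.1266]
orientation: [-179.9, 0.6, 40.7]
ft_force: [1.0, 0.3, 0.4]
finger_gap: 0.755
finger_force: 0.0
```

Run:
```python
from h import *
go([.543,-.0475,.10],0,40.9)
```

```text
shift [-1.69  1.31  0.9 ] turn [-0.03  0.13 -0.05] rows 1.4 0.1 z [0.5561 0.0155 0.1266] F [1.  0.3 0.4]
```

Call:
move_arm(steps=[[0.75,-1,0.7,0.2,0,0.1,0],[0.75,-1.7,1.2,0.5,0,0.1,0],[0.75,-1.7,1.2,0.9,0,0.1,0],[0.75,-1.7,1.2,0.9,0,0.1,0],[0.75,-1.7,1.2,0.9,0,0.1,0]])

```text
t: 11.35
position: [0.5411, -0.0426, 0.0994]
orientation: [-179.8, 0.2, 40.5]
ft_force: [0.5, 0.3, -0.3]
finger_gap: 0.748
finger_force: 0.0
```

Run:
```python
from h import *
s=snapshot("wrist"); save(s,"w5"); hsv=cv2.cvtColor(s["img"],cv2.COLOR_RGB2HSV)
m=cv2.inRange(hsv,(100,120,50),(125,255,255))
for c in cv2.findContours(m,cv2.RETR_EXTERNAL,cv2.CHAIN_APPROX_NONE)[0]:
    if cv2.contourArea(c)<300: continue
    P=onz(s,c.reshape(-1,2),.026)[:,:2]; print(cv2.minAreaRect((P*1000).astype(np.float32)))
go([.543,-.0475,.01],0,40.9)
```

```text
((651.1229248046875, -179.65858459472656), (11.337833404541016, 40.713680267333984), 65.64283752441406)
((543.6838989257812, -43.647212982177734), (41.20823669433594, 34.774627685546875), 40.56523895263672)
((678.0000610351562, -176.93801879882812), (18.227985382080078, 21.843055725097656), 40.5811767578125)
((651.2372436523438, -149.07455444335938), (67.33679962158203, 36.833221435546875), 7.65800142288208)
shift [-0.06  0.17  2.99] turn [-0.03  0.03 -0.06] rows 1.8 0.0 z [ 0.5414 -0.0424  0.0997] F [ 0.7 -0.   1.1]
```

Call:
move_arm(steps=[[0.75,0,0.1,1.0,0,0,0],[0.75,0,0.1,2.0,0,0,0],[0.75,0,0.1,2.8,0,0,0],[0.75,0,0.1,2.97,0,0,0],[0.2,0,0.1,2.97,0,0,0]])

```text
t: 11.9
position: [0.5425, -0.0449, 0.0101]
orientation: [-179.8, 0.2, 40.6]
ft_force: [0.3, 0.2, -0.2]
finger_gap: 0.692
finger_force: 0.0
```

Call:
move_arm(steps=[[0.2,0,0,0,0,0,0],[0.2,0,0,0,0,0,0],[0.2,0,0,0,0,0,0],[0.2,0,0,0,0,0,0],[0.2,0,0,-0.5,0,0,0]])

```text
t: 12.4
position: [0.541, -0.0457, 0.0244]
orientation: [-179.7, 0.3, 40.5]
ft_force: [-0.2, 0.6, 0.4]
finger_gap: 0.391
finger_force: 25.0
```

Call:
move_arm(steps=[[0.2,0,0,-1,0,0,0],[0.2,0,0,-2,0,0,0],[0.2,0,0,-3,0,0,0],[0.2,0,0,-3.5,0,0,1],[0.2,0,0,-3.5,0,0,2]])

```text
t: 12.9
position: [0.5445, -0.046, 0.1333]
orientation: [179.9, -0.1, 30.3]
ft_force: [0.7, -0.2, -1.4]
finger_gap: 0.394
finger_force: 25.0
```

Run:
```python
from h import *
golane('b',.1,.05)
```

```text
shift [ 5.69 -9.73  1.49] turn [ 0.55 -2.38  5.18] rows 6.8 3.3 z [ 0.5445 -0.046   0.1333] F [ 0.7 -0.2 -1.4]
```

Call:
move_arm(steps=[[0.2,0.8,-1.4,0,0,0,0],[0.2,1.6,-2.8,0,0,0,0],[0.2,2.4,-4.2,0,0,0,0],[0.2,3.2,-5.6,0,0,0,0],[0.2,4,-6.8,0,0,0,0]])

```text
t: 13.4
position: [0.5419, 0.1929, 0.1306]
orientation: [-179.8, 0.2, 30.5]
ft_force: [0.5, -0.5, 0.6]
finger_gap: 0.39
finger_force: 25.0
```

Run:
```python
from h import *
golane('b',.1,.05)
```

```text
shift [ 1.76 -2.8   1.41] turn [ 0.53 -2.31  5.23] rows 2.2 3.3 z [0.5419 0.1929 0.1306] F [ 0.5 -0.5  0.6]
```

Call:
move_arm(steps=[[0.2,0.5,-0.8,0,0.13,-0.5,1.3],[0.2,1,-1.6,0,0.26,-1.1,2.6],[0.2,1.4,-2.3,0.2,0.4,-1.7,3.9],[0.2,1.76,-2.8,0.6,0.53,-2.31,5.23],[0.2,1.76,-2.8,1.1,0.53,-2.31,5.23]])

```text
t: 13.9
position: [0.5468, 0.2926, 0.0967]
orientation: [-179.9, 11.9, 4.3]
ft_force: [0.1, -0.2, -1.6]
finger_gap: 0.385
finger_force: 25.0
```

Call:
move_arm(steps=[[0.2,0,0,0,0,0,0],[0.2,0,0,0,0,0,0],[0.2,0,0,0,0,0,0],[0.2,0,0,0,0,0,0],[0.2,0,0,0,0,0,0]])

```text
t: 14.4
position: [0.5455, 0.2899, 0.0983]
orientation: [-180.0, 11.9, 4.3]
ft_force: [-0.6, 0.0, 0.0]
finger_gap: 0.387
finger_force: 25.0
```

Run:
```python
from h import *
golane('b',.1,.0125)
```

```text
shift [ 0.04 -0.07  1.58] turn [-0.01 -0.02 -0.01] rows 0.9 0.0 z [0.5455 0.2899 0.0983] F [-0.6  0.   0. ]
```

Call:
move_arm(steps=[[0.2,0.04,-0.07,0.6,0,0,0],[0.2,0.04,-0.07,1.2,0,0,0],[0.2,0.04,-0.07,1.45,0,0,0],[0.2,0.04,-0.07,1.53,0,0,0],[0.2,0.04,-0.07,1.57,0,0,0]])

```text
t: 14.9
position: [0.5369, 0.2917, 0.0515]
orientation: [-180.0, 11.9, 4.3]
ft_force: [1.0, 0.2, -0.5]
finger_gap: 0.391
finger_force: 25.0
```

Call:
move_arm(steps=[[0.2,0,0,0.02,0,0,0],[0.2,0,0,0.04,0,0,0],[0.2,0,0,0.06,0,0,0],[0.2,0,0,0.06,0,0,0],[0.2,0,0,0.06,0,0,0]])

```text
t: 15.4
position: [0.5362, 0.2916, 0.0494]
orientation: [-180.0, 12.0, 4.3]
ft_force: [-0.1, 0.2, 0.2]
finger_gap: 0.392
finger_force: 25.0
```

Call:
move_arm(steps=[[0.2,0,0,0.02,0,0,0],[0.2,0,0,0.04,0,0,0],[0.2,0,0,0.05,0,0,0],[0.2,0,0,0.05,0,0,0],[0.2,0,0,0.05,0,0,0]])

```text
t: 15.9
position: [0.5362, 0.2916, 0.0492]
orientation: [-180.0, 11.9, 4.3]
ft_force: [0.3, -1.3, 7.7]
finger_gap: 0.395
finger_force: 25.0
```

Call:
move_arm(steps=[[0.2,0.1,0,-0.03,0,0,0],[0.2,0.2,0,-0.03,0,0,0],[0.2,0.3,0,-0.03,0,0,0],[0.2,0.38,0,-0.03,0,0,0],[0.2,0.44,0,-0.03,0,0,0]])

```text
t: 16.4
position: [0.5487, 0.2926, 0.0465]
orientation: [-180.0, 12.1, 4.3]
ft_force: [-3.0, 0.6, 6.3]
finger_gap: 0.391
finger_force: 25.0
```

Call:
move_arm(steps=[[0.2,0.03,0,0,0,0,0],[0.2,0.06,0,0,0,0,0],[0.2,0.09,0,0,0,0,0],[0.2,0.1,0,0,0,0,0],[0.2,0.1,0,0,0,0,0]])

```text
t: 16.9
position: [0.5502, 0.2928, 0.0462]
orientation: [-180.0, 12.2, 4.3]
ft_force: [-5.7, -0.5, 7.9]
finger_gap: 0.394
finger_force: 25.0
```

Call:
move_arm(steps=[[0.2,0.02,0,0,0,0,0],[0.2,0.04,0,0,0,0,0],[0.2,0.06,0,0,0,0,0],[0.2,0.06,0,0,0,0,0],[0.2,0.06,0,0,0,0,0]])

```text
t: 17.4
position: [0.5502, 0.2928, 0.0462]
orientation: [180.0, 12.4, 4.3]
ft_force: [-8.0, -2.0, 11.3]
finger_gap: 0.391
finger_force: 25.0
```

Call:
move_arm(steps=[[0.62,0,0,0,0,0,0],[0.62,0,0,0,0,0,0],[0.62,0,0,0,0,0,0],[0.62,0,0,0,0,0,0],[0.62,0,0,-0.3,0,0,0]])

```text
t: 17.9
position: [0.5546, 0.2925, 0.0527]
orientation: [179.9, 12.2, 4.3]
ft_force: [0.9, -0.1, -0.2]
finger_gap: 0.618
finger_force: 0.0
```

Call:
move_arm(steps=[[0.62,0,0,-1,0,0,0],[0.62,0,0,-2,0,0,0],[0.62,0,0,-3,0,0,0],[0.62,-0.5,1,-3.2,0,1.2,0],[0.62,-1,2.2,-3.4,0,2.4,0]])

```text
t: 18.4
position: [0.5545, 0.2271, 0.161]
orientation: [-179.9, -0.4, 4.4]
ft_force: [0.1, -1.0, 0.9]
finger_gap: 0.623
finger_force: 0.0
```

Run:
```python
from h import *
go([.4349,-.0535,.12],0,124)
```

```text
shift [-4.69  9.02  1.32] turn [  0.08  -0.06 -23.93] rows 6.2 13.9 z [0.5545 0.2271 0.161 ] F [ 0.1 -1.   0.9]
```

Call:
move_arm(steps=[[0.75,-0.7,1.35,0.1,0,0,-1.7],[0.75,-1.4,2.7,0.2,0,0,-3.4],[0.75,-2.1,4.05,0.3,0,0,-5.1],[0.75,-2.8,5.4,0.4,0,0,-6.8],[0.75,-3.5,6.75,0.5,0,0,-8.5]])

```text
t: 18.9
position: [0.4637, 0.0186, 0.1458]
orientation: [179.9, -0.1, 46.3]
ft_force: [0.9, -0.5, 0.3]
finger_gap: 0.749
finger_force: 0.0
```

Call:
move_arm(steps=[[0.75,0,0,0,0,0,-1.7],[0.75,0,0,0,0,0,-3.4],[0.75,0,0,0,0,0,-5.1],[0.75,0,0,0,0,0,-6.8],[0.75,0,0,0,0,0,-8.5]])

```text
t: 19.4
position: [0.4646, 0.0199, 0.1458]
orientation: [179.9, -0.0, 88.7]
ft_force: [-0.1, -0.6, -0.0]
finger_gap: 0.751
finger_force: 0.0
```

Run:
```python
from h import *
go([.4349,-.0535,.1],0,124)
```

```text
shift [-2.47 -0.94  1.52] turn [ 0.01  0.   -7.05] rows 1.8 4.1 z [0.4646 0.0199 0.1458] F [-0.1 -0.6 -0. ]
```

Call:
move_arm(steps=[[0.75,-0.8,-0.3,0.5,0,0,-1.7],[0.75,-1.6,-0.6,1,0,0,-3.4],[0.75,-2.47,-0.94,1.5,0,0,-5.1],[0.75,-2.47,-0.94,1.5,0,0,-6.8],[0.75,-2.47,-0.94,1.5,0,0,-7.05]])

```text
t: 19.9
position: [0.4341, -0.0539, 0.1003]
orientation: [180.0, 0.0, 123.6]
ft_force: [-0.4, 0.2, -0.3]
finger_gap: 0.748
finger_force: 0.0
```

Call:
move_arm(steps=[[0.75,0,0,0,0,0,0],[0.75,0,0,0,0,0,0],[0.75,0,0,0,0,0,0],[0.75,0,0,0,0,0,0],[0.75,0,0,0,0,0,0]])

```text
t: 20.4
position: [0.4341, -0.053, 0.1001]
orientation: [180.0, 0.0, 123.7]
ft_force: [0.2, 0.1, -0.5]
finger_gap: 0.75
finger_force: 0.0
```

Run:
```python
from h import *
s=snapshot("wrist"); save(s,"w6"); hsv=cv2.cvtColor(s["img"],cv2.COLOR_RGB2HSV)
m=cv2.inRange(hsv,(20,120,90),(35,255,255))
for c in cv2.findContours(m,cv2.RETR_EXTERNAL,cv2.CHAIN_APPROX_NONE)[0]:
    if cv2.contourArea(c)<300: continue
    P=onz(s,c.reshape(-1,2),.026)[:,:2]; print(cv2.minAreaRect((P*1000).astype(np.float32)))
go([.4349,-.0535,.01],0,124)
```

```text
((450.5272216796875, -173.94456481933594), (28.80113983154297, 43.52235412597656), 11.099499702453613)
((432.6686096191406, -50.57635498046875), (34.943603515625, 63.232887268066406), 33.62272644042969)
((532.9902954101562, 182.92091369628906), (12.118046760559082, 30.52360725402832), 86.2099609375)
shift [-0.03  0.01  3.  ] turn [ 0.    0.   -0.07] rows 1.8 0.0 z [ 0.4341 -0.053   0.1001] F [0.1 0.6 0.3]
```

Call:
move_arm(steps=[[0.75,0,0,1.0,0,0,0],[0.75,0,0,2.0,0,0,0],[0.75,0,0,2.8,0,0,0],[0.75,0,0,2.98,0,0,0],[0.2,0,0,2.98,0,0,0]])

```text
t: 20.95
position: [0.4337, -0.0531, 0.0102]
orientation: [-179.9, -0.1, 123.7]
ft_force: [0.6, -1.2, -0.3]
finger_gap: 0.687
finger_force: 0.0
```

Call:
move_arm(steps=[[0.2,0,0,0,0,0,0],[0.2,0,0,0,0,0,0],[0.2,0,0,0,0,0,0],[0.2,0,0,0,0,0,0],[0.2,0,0,-0.5,0,0,0]])

```text
t: 21.45
position: [0.4328, -0.053, 0.025]
orientation: [-179.9, -0.1, 123.7]
ft_force: [0.4, -0.0, -0.9]
finger_gap: 0.395
finger_force: 25.0
```

Call:
move_arm(steps=[[0.2,0,0,-1,0,0,0],[0.2,0,0,-2,0,0,0],[0.2,0,0,-3,0,0,-1.7],[0.2,0,0,-3.6,0,0,-3.4],[0.2,0,0,-3.6,0,0,-5]])

```text
t: 21.95
position: [0.4358, -0.0535, 0.1365]
orientation: [179.8, 0.3, 149.0]
ft_force: [0.9, -0.7, -0.8]
finger_gap: 0.39
finger_force: 25.0
```

Run:
```python
from h import *
golane('y',.055,.05,1)
```

```text
shift [-0.27  9.85  1.93] turn [ 0.75  2.4  -7.03] rows 6.0 4.3 z [ 0.4358 -0.0535  0.1365] F [ 0.9 -0.7 -0.8]
```

Call:
move_arm(steps=[[0.2,0,1.6,0,0,0,-1.4],[0.2,-0.1,3.2,0,0,0,-2.8],[0.2,-0.2,4.8,0,0,0,-4.2],[0.2,-0.25,6.4,0,0,0,-5.6],[0.2,-0.27,8,0,0,0,-7]])

```text
t: 22.45
position: [0.5665, 0.1493, 0.1337]
orientation: [-180.0, 0.0, -176.0]
ft_force: [1.1, -0.4, -0.7]
finger_gap: 0.391
finger_force: 25.0
```

Run:
```python
from h import *
golane('y',.055,.05,1)
```

```text
shift [-1.06  1.47  1.81] turn [ 0.01  2.4  -0.07] rows 1.5 1.4 z [0.5665 0.1493 0.1337] F [ 1.1 -0.4 -0.7]
```

Call:
move_arm(steps=[[0.2,-0.4,0.6,0.2,0,1,-0.07],[0.2,-0.8,1.1,0.5,0,2,-0.07],[0.2,-1.06,1.4,1,0,2.4,-0.07],[0.2,-1.06,1.4,1.7,0,2.4,-0.07],[0.2,-1.06,1.4,1.7,0,2.4,-0.07]])

```text
t: 22.95
position: [0.5931, 0.1912, 0.0793]
orientation: [-180.0, -12.4, -176.0]
ft_force: [-1.0, 0.1, -0.7]
finger_gap: 0.389
finger_force: 25.0
```

Call:
move_arm(steps=[[0.2,0,0,0,0,0,0],[0.2,0,0,0,0,0,0],[0.2,0,0,0,0,0,0],[0.2,0,0,0,0,0,0],[0.2,0,0,0,0,0,0]])

```text
t: 23.45
position: [0.595, 0.1914, 0.0834]
orientation: [179.9, -11.9, -176.0]
ft_force: [0.8, 0.9, -0.9]
finger_gap: 0.389
finger_force: 25.0
```

Run:
```python
from h import *
golane('y',.052,.0125,1)
```

```text
shift [-0.15  0.13  1.38] turn [ 0.02  0.01 -0.06] rows 0.8 0.0 z [0.595  0.1914 0.0834] F [ 0.8  0.9 -0.9]
```

Call:
move_arm(steps=[[0.2,-0.1,0.13,0.5,0,0,-0.06],[0.2,-0.1,0.13,1.0,0,0,-0.06],[0.2,-0.1,0.13,1.25,0,0,-0.06],[0.2,-0.1,0.13,1.34,0,0,-0.06],[0.2,-0.1,0.13,1.38,0,0,-0.06]])

```text
t: 23.95
position: [0.5888, 0.1951, 0.041]
orientation: [179.9, -12.0, -175.7]
ft_force: [-0.2, -0.2, -0.9]
finger_gap: 0.387
finger_force: 25.0
```

Call:
move_arm(steps=[[0.2,0,0,0.02,0,0,0],[0.2,0,0,0.04,0,0,0],[0.2,0,0,0.06,0,0,0],[0.2,0,0,0.06,0,0,0],[0.2,0,0,0.06,0,0,0]])

```text
t: 24.45
position: [0.5886, 0.195, 0.0399]
orientation: [179.9, -12.0, -175.7]
ft_force: [-0.9, 0.1, 0.4]
finger_gap: 0.393
finger_force: 25.0
```

Call:
move_arm(steps=[[0.2,0,0,0.02,0,0,0],[0.2,0,0,0.04,0,0,0],[0.2,0,0,0.05,0,0,0],[0.2,0,0,0.05,0,0,0],[0.2,0,0,0.05,0,0,0]])

```text
t: 24.95
position: [0.5886, 0.195, 0.0399]
orientation: [179.9, -11.9, -175.7]
ft_force: [-0.3, 0.0, 7.6]
finger_gap: 0.394
finger_force: 25.0
```

Call:
move_arm(steps=[[0.2,-0.15,0,-0.03,0,0,0],[0.2,-0.3,0,-0.03,0,0,0],[0.2,-0.42,0,-0.03,0,0,0],[0.2,-0.54,0,-0.03,0,0,0],[0.2,-0.62,0,-0.03,0,0,0]])

```text
t: 25.45
position: [0.6064, 0.1966, 0.0361]
orientation: [179.9, -12.1, -175.7]
ft_force: [-2.4, 0.2, 7.4]
finger_gap: 0.395
finger_force: 25.0
```

Call:
move_arm(steps=[[0.2,-0.03,0,0,0,0,0],[0.2,-0.06,0,0,0,0,0],[0.2,-0.09,0,0,0,0,0],[0.2,-0.1,0,0,0,0,0],[0.2,-0.1,0,0,0,0,0]])

```text
t: 25.95
position: [0.6087, 0.1968, 0.0356]
orientation: [179.9, -12.1, -175.7]
ft_force: [-3.8, -0.3, 7.6]
finger_gap: 0.391
finger_force: 25.0
```

Call:
move_arm(steps=[[0.2,-0.02,0,0,0,0,0],[0.2,-0.04,0,0,0,0,0],[0.2,-0.06,0,0,0,0,0],[0.2,-0.06,0,0,0,0,0],[0.2,-0.06,0,0,0,0,0]])

```text
t: 26.45
position: [0.6087, 0.1968, 0.0357]
orientation: [179.9, -12.3, -175.7]
ft_force: [-6.6, -0.2, 10.9]
finger_gap: 0.388
finger_force: 25.0
```

Call:
move_arm(steps=[[0.62,0,0,0,0,0,0],[0.62,0,0,0,0,0,0],[0.62,0,0,0,0,0,0],[0.62,0,0,0,0,0,0],[0.62,0,0,-0.3,0,0,0]])

```text
t: 26.95
position: [0.6122, 0.1966, 0.042]
orientation: [179.9, -12.2, -175.7]
ft_force: [0.7, 0.1, 0.1]
finger_gap: 0.62
finger_force: 0.0
```

Call:
move_arm(steps=[[0.62,0,0,-1,0,0,0],[0.62,0,0,-2,0,0,0],[0.62,0,0,-3,0,0,0],[0.62,0.5,-1,-3.2,0,-1.2,0],[0.62,1,-2.2,-3.4,0,-2.4,0]])

```text
t: 27.45
position: [0.6122, 0.1307, 0.1503]
orientation: [179.9, 0.4, -175.6]
ft_force: [0.1, -0.4, 0.3]
finger_gap: 0.621
finger_force: 0.0
```

Run:
```python
from h import *
go([.4477,-.1755,.12],0,85.5)
```

```text
shift [ 6.26 -9.75  0.94] turn [ 0.09  0.04 19.78] rows 7.0 11.5 z [0.6122 0.1307 0.1503] F [ 0.1 -0.4  0.3]
```

Call:
move_arm(steps=[[0.75,0.8,-1.2,0.1,0,0,1.7],[0.75,1.6,-2.4,0.2,0,0,3.4],[0.75,2.4,-3.6,0.3,0,0,5.1],[0.75,3.2,-4.8,0.4,0,0,6.8],[0.75,4,-6,0.5,0,0,8.5]])

```text
t: 27.95
position: [0.5031, -0.0597, 0.1345]
orientation: [179.9, 0.0, 141.5]
ft_force: [0.8, -0.4, -0.1]
finger_gap: 0.751
finger_force: 0.0
```

Call:
move_arm(steps=[[0.75,0,0,0,0,0,1.7],[0.75,0,0,0,0,0,3.4],[0.75,0,0,0,0,0,5.1],[0.75,0,0,0,0,0,6.8],[0.75,0,0,0,0,0,8.5]])

```text
t: 28.45
position: [0.5041, -0.0584, 0.1345]
orientation: [179.9, -0.1, 98.9]
ft_force: [-0.6, -0.4, -0.2]
finger_gap: 0.753
finger_force: 0.0
```

Run:
```python
from h import *
go([.4465,-.1755,.1],0,85.5)
```

```text
shift [-3.56 -2.51  1.14] turn [ 0.01 -0.02  2.69] rows 2.7 1.6 z [ 0.5041 -0.0584  0.1345] F [-0.6 -0.4 -0.2]
```

Call:
move_arm(steps=[[0.75,-1.2,-0.85,0.3,0,0,0.9],[0.75,-2.4,-1.7,0.7,0,0,1.8],[0.75,-3.56,-2.5,1.14,0,0,2.69],[0.75,-3.56,-2.5,1.14,0,0,2.69],[0.75,-3.56,-2.5,1.14,0,0,2.69]])

```text
t: 28.95
position: [0.4471, -0.1763, 0.0997]
orientation: [180.0, -0.1, 85.7]
ft_force: [0.4, 0.3, 1.2]
finger_gap: 0.749
finger_force: 0.0
```

Call:
move_arm(steps=[[0.75,0,0,0,0,0,0],[0.75,0,0,0,0,0,0],[0.75,0,0,0,0,0,0],[0.75,0,0,0,0,0,0],[0.75,0,0,0,0,0,0]])

```text
t: 29.45
position: [0.4473, -0.1753, 0.0994]
orientation: [180.0, -0.1, 85.9]
ft_force: [-0.0, 1.2, 0.1]
finger_gap: 0.752
finger_force: 0.0
```

Run:
```python
from h import *
s=snapshot("wrist"); save(s,"w7"); hsv=cv2.cvtColor(s["img"],cv2.COLOR_RGB2HSV)
m=cv2.inRange(hsv,(20,120,90),(35,255,255))
for c in cv2.findContours(m,cv2.RETR_EXTERNAL,cv2.CHAIN_APPROX_NONE)[0]:
    if cv2.contourArea(c)<300: continue
    P=onz(s,c.reshape(-1,2),.026)[:,:2]; print(cv2.minAreaRect((P*1000).astype(np.float32)))
go([.4457,-.1755,.01],0,85.5)
```

```text
((449.2916259765625, -287.5194091796875), (30.877185821533203, 40.42346954345703), 60.82098388671875)
((444.11785888671875, -172.8623504638672), (40.26919937133789, 35.10239791870117), 85.87191772460938)
shift [-0.01 -0.05  2.98] turn [-0.   -0.02  0.08] rows 1.8 0.0 z [ 0.4471 -0.1754  0.0993] F [-0.2  0.  -0.2]
```

View pics/w7.png

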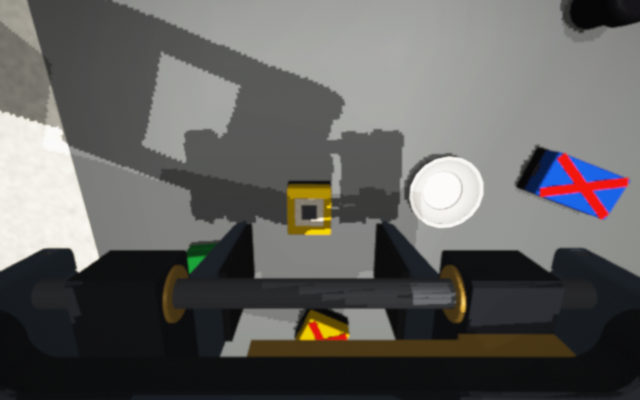

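The wrist view shows the short yellow at (309,208), labelled and uncrossed, centred between the fingers. The crossed yellow at (323,325) is clear of them.

Call:
move_arm(steps=[[0.75,0.03,-0.07,1.0,0,0,0],[0.75,0.03,-0.07,2.0,0,0,0],[0.75,0.03,-0.07,2.8,0,0,0],[0.75,0.03,-0.07,2.96,0,0,0],[0.2,0.03,-0.07,2.96,0,0,0]])

```text
t: 30.0
position: [0.4447, -0.1743, 0.0101]
orientation: [-179.9, -0.1, 85.9]
ft_force: [-0.1, -1.0, 0.3]
finger_gap: 0.691
finger_force: 0.0
```

Call:
move_arm(steps=[[0.2,0,0,0,0,0,0],[0.2,0,0,0,0,0,0],[0.2,0,0,0,0,0,0],[0.2,0,0,0,0,0,0],[0.2,0,0,-0.5,0,0,0]])

```text
t: 30.5
position: [0.4438, -0.174, 0.0248]
orientation: [-179.8, -0.2, 85.8]
ft_force: [0.4, -0.0, -0.9]
finger_gap: 0.394
finger_force: 25.0
```

Call:
move_arm(steps=[[0.2,0,0,-1,0,0,0],[0.2,0,0,-2,0,0,0],[0.2,0,0,-3,0,0,1.7],[0.2,0,0,-3.6,0,0,3.4],[0.2,0,0,-3.8,0,0,5]])

```text
t: 31.0
position: [0.4462, -0.1752, 0.142]
orientation: [179.8, -0.1, 60.5]
ft_force: [0.1, 0.2, -1.0]
finger_gap: 0.393
finger_force: 25.0
```

Run:
```python
from h import *
golane('y',.1,.05)
```

```text
shift [12.38 -2.98  1.79] turn [ 1.21 -2.25 11.2 ] rows 7.7 6.7 z [ 0.4462 -0.1752  0.142 ] F [ 0.1  0.2 -1. ]
```

Call:
move_arm(steps=[[0.2,1.6,-0.35,0,0,0,1.7],[0.2,3.2,-0.7,0,0,0,3.4],[0.2,4.8,-1.1,0,0,0,5.1],[0.2,6.4,-1.5,0,0,0,6.8],[0.2,8,-1.9,0,0,0,8.4]])

```text
t: 31.5
position: [0.5051, 0.0365, 0.1401]
orientation: [-179.9, -0.1, 23.0]
ft_force: [0.3, 0.2, -0.6]
finger_gap: 0.393
finger_force: 25.0
```

Run:
```python
from h import *
golane('y',.1,.05)
```

```text
shift [ 3.45 -4.18  1.72] turn [ 0.37 -2.39  3.72] rows 3.4 2.6 z [0.5051 0.0365 0.1401] F [ 0.3  0.2 -0.6]
```

Call:
move_arm(steps=[[0.2,1,-1.25,0,0.1,-0.6,0.8],[0.2,2,-2.4,0,0.2,-1.2,1.6],[0.2,2.7,-3.3,0.3,0.3,-1.8,2.4],[0.2,3.2,-4,0.8,0.33,-2.39,2.9],[0.2,3.2,-4,1.3,0.33,-2.39,2.9]])

```text
t: 32.0
position: [0.5476, 0.1868, 0.0998]
orientation: [-179.7, 11.9, 8.9]
ft_force: [0.2, -0.1, -1.8]
finger_gap: 0.388
finger_force: 25.0
```

Call:
move_arm(steps=[[0.2,0,0,0,0,0,0],[0.2,0,0,0,0,0,0],[0.2,0,0,0,0,0,0],[0.2,0,0,0,0,0,0],[0.2,0,0,0,0,0,0]])

```text
t: 32.5
position: [0.5459, 0.1827, 0.1021]
orientation: [-179.8, 11.9, 8.7]
ft_force: [-0.5, 0.1, 0.1]
finger_gap: 0.391
finger_force: 25.0
```

Run:
```python
from h import *
golane('y',.1,.0125)
```

```text
shift [ 0.32 -0.3   1.64] turn [ 0.14 -0.01  0.87] rows 1.0 0.5 z [0.5459 0.1827 0.1021] F [-0.5  0.1  0.1]
```

Call:
move_arm(steps=[[0.2,0.32,-0.3,0.5,0.14,0,0.87],[0.2,0.32,-0.3,1.1,0.14,0,0.87],[0.2,0.32,-0.3,1.5,0.14,0,0.87],[0.2,0.32,-0.3,1.58,0.14,0,0.87],[0.2,0.32,-0.3,1.62,0.14,0,0.87]])

```text
t: 33.0
position: [0.5436, 0.192, 0.0518]
orientation: [-180.0, 12.0, 4.3]
ft_force: [-1.2, 0.8, -0.2]
finger_gap: 0.392
finger_force: 25.0
```

Call:
move_arm(steps=[[0.2,0,0,0.02,0,0,0],[0.2,0,0,0.04,0,0,0],[0.2,0,0,0.06,0,0,0],[0.2,0,0,0.06,0,0,0],[0.2,0,0,0.06,0,0,0]])

```text
t: 33.5
position: [0.5433, 0.1921, 0.05]
orientation: [-180.0, 12.0, 4.3]
ft_force: [-0.5, -0.8, -0.2]
finger_gap: 0.394
finger_force: 25.0
```

Run:
```python
from h import *
golane('y',.1,.0115)
```

```text
shift [-0.    0.01 -0.03] turn [0.   0.   0.01] rows 0.0 0.0 z [0.5433 0.1921 0.05  ] F [-0.5 -0.8 -0.2]
```

Call:
move_arm(steps=[[0.2,0,0,0.02,0,0,0],[0.2,0,0,0.04,0,0,0],[0.2,0,0,0.06,0,0,0],[0.2,0,0,0.06,0,0,0],[0.2,0,0,0.06,0,0,0]])

```text
t: 34.0
position: [0.5432, 0.1921, 0.0494]
orientation: [-180.0, 12.0, 4.3]
ft_force: [-0.5, -0.5, 6.7]
finger_gap: 0.391
finger_force: 25.0
```

Call:
move_arm(steps=[[0.2,0.1,0,-0.02,0,0,0],[0.2,0.2,0,-0.02,0,0,0],[0.2,0.3,0,-0.02,0,0,0],[0.2,0.38,0,-0.02,0,0,0],[0.2,0.44,0,-0.02,0,0,0]])

```text
t: 34.5
position: [0.5555, 0.1932, 0.0468]
orientation: [-180.0, 12.1, 4.3]
ft_force: [-2.3, -0.2, 7.8]
finger_gap: 0.391
finger_force: 25.0
```

Call:
move_arm(steps=[[0.2,0.03,0,0,0,0,0],[0.2,0.06,0,0,0,0,0],[0.2,0.09,0,0,0,0,0],[0.2,0.1,0,0,0,0,0],[0.2,0.1,0,0,0,0,0]])

```text
t: 35.0
position: [0.5582, 0.1934, 0.0462]
orientation: [-180.0, 12.1, 4.3]
ft_force: [-3.2, -0.5, 7.5]
finger_gap: 0.397
finger_force: 25.0
```

Call:
move_arm(steps=[[0.2,0.02,0,0,0,0,0],[0.2,0.04,0,0,0,0,0],[0.2,0.06,0,0,0,0,0],[0.2,0.06,0,0,0,0,0],[0.2,0.06,0,0,0,0,0]])

```text
t: 35.5
position: [0.5582, 0.1934, 0.0462]
orientation: [-180.0, 12.3, 4.3]
ft_force: [-5.9, -0.2, 11.2]
finger_gap: 0.393
finger_force: 25.0
```

Call:
move_arm(steps=[[0.62,0,0,0,0,0,0],[0.62,0,0,0,0,0,0],[0.62,0,0,0,0,0,0],[0.62,0,0,0,0,0,0],[0.62,0,0,-0.3,0,0,0]])

```text
t: 36.0
position: [0.5614, 0.1932, 0.0528]
orientation: [180.0, 12.2, 4.3]
ft_force: [0.9, 0.6, -0.5]
finger_gap: 0.622
finger_force: 0.0
```

Call:
move_arm(steps=[[0.62,0,0,-1,0,0,0],[0.62,0,0,-2,0,0,0],[0.62,0,0,-3.5,0,0,0],[0.62,-1,0,-5,0,1.2,0],[0.62,-2,0,-6,0,2.4,0]])

```text
t: 36.5
position: [0.5435, 0.1922, 0.2439]
orientation: [-180.0, -0.3, 4.3]
ft_force: [-0.2, -0.7, 1.2]
finger_gap: 0.618
finger_force: 0.0
```

Call:
move_arm(steps=[[0.62,-1,0,0,0,0,0],[0.62,-2,0,0,0,0,0],[0.62,-2,0.8,0,0,0,0],[0.62,-2,0.8,0,0,0,0],[0.62,-2,0.8,0,0,0,0]])

```text
t: 37.0
position: [0.4836, 0.1635, 0.243]
orientation: [-179.9, -0.1, 4.3]
ft_force: [-0.2, 0.3, 0.7]
finger_gap: 0.622
finger_force: 0.0
```

Run:
```python
from h import *
s=snapshot("wrist"); save(s,"w8")
s=snapshot("top"); cv2.imwrite("pics/t8.png",cv2.resize(s["img"][100:280,130:500,::-1],None,fx=2.1,fy=2.1,interpolation=cv2.INTER_CUBIC))
```

```text
(no output)
```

View pics/w8.png

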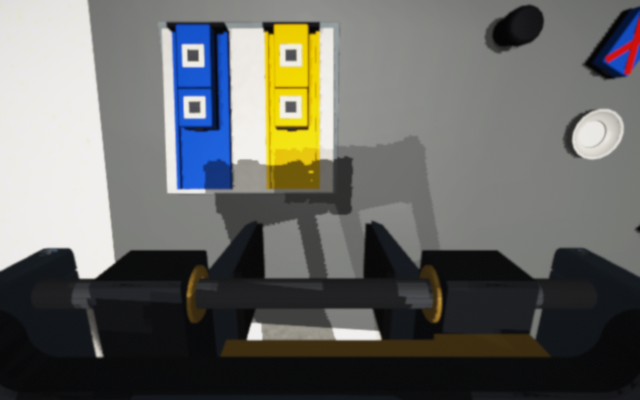

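View pics/t8.png

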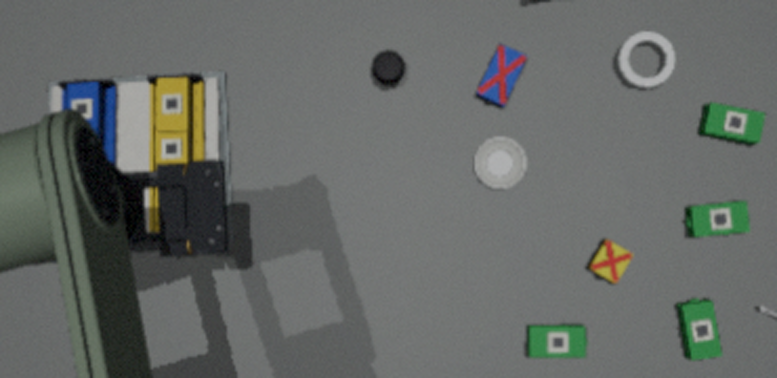

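The wrist view shows both lanes holding a long box at the stop and a short box touching behind it. Labels are at blue (192,55) and (194,107), yellow (291,55) and (291,107). In the top view the rejects and greens are unmoved. I check the label positions in lane coordinates.

Run:
```python
from h import *
s=snapshot("wrist"); T=np.linalg.inv(s["world_to_cam"]); o=T[:3,3]
hsv=cv2.cvtColor(s["img"],cv2.COLOR_RGB2HSV)
m=cv2.inRange(hsv,(0,0,120),(180,70,255))
t=np.radians(YAW);a=np.radians(12);u=np.array([np.cos(t),np.sin(t),0]);z=np.array([0,0,1.])
sd=np.cos(a)*u-np.sin(a)*z; n=np.sin(a)*u+np.cos(a)*z; yv=np.cross(z,u)
for c in cv2.findContours(m,cv2.RETR_EXTERNAL,cv2.CHAIN_APPROX_NONE)[0]:
    x,y,w,h=cv2.boundingRect(c)
    if not(12<w<40 and 12<h<40 and x<330 and y<140): continue
    uv=[(x+(w-1)/2,y+(h-1)/2)]; k="b" if x<240 else "y"; F=FOOT[k]
    d=rays(s,uv)@T[:3,:3].T; d=d[0]; P=o+d*((F+.026*n-o)@n)/(d@n); q=P-F
    pts=c.reshape(-1,2); 
    patch=np.array([(i,j) for i in range(x,x+w) for j in range(y,y+h)]); D=bydepth(s,patch); D=D[D[:,2]>.02]
    print(k,uv,"up-slope d",(-q@sd*1e3).round(1),"across",(q@yv*1e3).round(1),"height med",(np.median((D-F)@n)*1e3).round(1),"rect",np.round(cv2.minAreaRect(pts)[2],1))
```

```text
y [(291.0, 106.5)] up-slope d 85.3 across 2.3 height med 25.5 rect 90.0
y [(291.0, 54.5)] up-slope d 33.2 across 2.0 height med 25.6 rect 90.0
```

Run:
```python
from h import *
s=snapshot("wrist"); T=np.linalg.inv(s["world_to_cam"]); o=T[:3,3]
g=s["img"].astype(int)
t=np.radians(YAW);a=np.radians(12);u=np.array([np.cos(t),np.sin(t),0]);z=np.array([0,0,1.])
sd=np.cos(a)*u-np.sin(a)*z; n=np.sin(a)*u+np.cos(a)*z; yv=np.cross(z,u); F=FOOT["b"]
def lc(uv,h):
    d=rays(s,uv)@T[:3,:3].T; P=o+d*(((F+h*n-o)@n)/(d@n))[:,None]; q=P-F; return np.c_[-q@sd,q@yv]*1e3
for v0 in(42,94):
    w=(g[v0:v0+26,176:214,0]>110); v,x=np.nonzero(w)
    uv=[((x.min()+x.max())/2+176,(v.min()+v.max())/2+v0)]; print(uv,"d,across",lc(uv,.026).round(1),x.size)
    D=bydepth(s,np.c_[x+176,v+v0]); print("height",(np.median((D-F)@n)*1e3).round(1))
# lane floor edges across a row below the boxes
for r in(145,155):
    b=(g[r,150:260,2]-g[r,150:260,0]>40); c=np.nonzero(b)[0]+150; print("row",r,c.min(),c.max(),lc([(c.min(),r),(c.max(),r)],.003).round(1).tolist())
```

```text
[(np.float64(192.5), np.float64(54.5))] d,across [[34.2  2.5]] 449
height 25.5
[(np.float64(194.0), np.float64(107.0))] d,across [[86.7  2.3]] 432
height 25.5
row 145 175 230 [[123.3, 32.8], [123.3, -28.2]]
row 155 176 230 [[134.3, 32.0], [134.3, -28.0]]
```

In lane coordinates every box is centred, its top 25.5 mm above the floor, and the long and short centres are 52 mm apart as contact requires. The stop contacts were felt in the wrist force, so I hand in.

```bash
python3 -c "
from workcell import finish_job
print(finish_job())"
```

```text
the job is handed in; nothing more can be done
None
```

I put all four inspected boxes in their colour lanes, each long box against its back stop and each short box touching it, left the two rejects where they were, and handed the job in at about 37 s; no verdict was returned.

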